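# Set and lock the depth stop on a drive

### The job

On the setting stand, lower the depth stop gently until its rubber foot rests on the drive in the nest below it, without pressing hard on the drive. Then swing the cam lever all the way round to lock the stop there, still touching the drive. Leave the other things on the bench where they are.

Things in the scene. Friction and masses are not known exactly. Their poses are not given: they have to be found in the camera images.
- stand: Grey cast setting stand, fixed to the bench. Origin: at bench level, straight below the stop's axis; z up, -x roughly towards the robot, +y the cam lever's side. Base 12 mm thick, x -88 to +128, y -65 to +65 mm. Steel column at x = +75 mm, top 152 mm up; from it an arm (100 to 134 mm up) reaches forward to the stop's guide.
- bed: Open aluminium frame, 78 x 60 x 16 mm, fixed on the stand's base under the stop; origin: centre of its underside. On packing it carries a nest plate with a flat fixed drive (100 x 70 x 7 mm) on which the stop comes down. The packing is not measured: the drive's top is anywhere from 29 to 41 mm above this origin. The stop must never press the drive with over 15 N.
- stop: The depth stop: vertical steel rod, 12 mm thick, 145 mm long, black round knob on top, rubber foot below. Origin: lowest point of the foot; z up. It slides only vertically in the stand's guide; foot 60 to 75 mm above the bench at the start, 13 mm at the lowest. Weight about 2.5 N; 5 N of friction holds it where it is left. The foot is hard rubber and hardly yields.
- stop_head (a point): Centre of the flat top of the stop's knob (knob 31 mm across, 19 mm high; flat 26 mm), 145 mm above the foot. Press it down from above or pinch its sides. A downward push of about 2 to 3.5 N slides the stop; any push beyond that rests on the drive once the foot touches it. After release part of the contact force remains.
- lever_pivot (a point): Point on the cam lever's vertical turning axis, at the height of point lever_knob, 30 mm to stand +y of the stop's axis. Fixed to the stand.
- lever_knob (a point): Middle of the upright black knob (14 to 16 mm thick, 31 mm high, standing from 148 to 179 mm above the bench) at the outer end of the cam lever, 78 mm from the turning axis. The lever bar below it is 13 mm wide, at 142 to 149 mm above the bench.
- cam_lever (a joint): Cam lever angle: 0 open, lever pointing to stand -x; grows clockwise seen from above to its end stop at 1.5 rad (locked, pointing to stand +y); 1.3 or more counts as locked. Starts at 0 to 0.25. Takes about 2 N at the knob; from about 0.6 rad the cam presses on the rod and this rises to about 5 N. Stays where left. Locked, it grips the rod firmly.
- solder_spool: Reel of solder wire, 60 x 82 x 40 mm, a bystander beside the stand; origin under it.
- screw_tray: Round clear tray of screws, 80 mm across, 12 mm high, a bystander; origin under its centre.
- tape_electrical: Black roll of tape, 55 mm across, 19 mm high, a bystander behind the stand; origin under its centre.
- screwdriver_black: Black precision screwdriver, 154 mm long, 12 mm thick, a bystander lying along the right side of the stand; origin under it.
- charger: White charger block, 82 x 46 x 28 mm, a bystander behind the stand; origin under it.

How it is judged (in metres and radians):
On the way, in this order (a step that is already met when the one before it is completed fails the run):
1. the stop rests on the drive while the lever is still open (contact force between stop and bed above 0.5 N and value of joint cam_lever below 0.5 rad), for 0.3 s.
2. the lever is turned to locked with the stop still on the drive (contact force between stop and bed above 0.5 N and value of joint cam_lever above 1.3 rad), for 0.2 s.
At the end, for the whole second after the job is handed in: The stop's foot rests on the drive (more than 0.5 N of contact), the cam lever is locked at 1.3 rad or more, and both are at rest (all of step 2 and velocity of joint cam_lever below 0.05 rad/s and linear speed of stop below 0.005 m/s); the robot touches nothing.
It fails at once if the stop presses the drive with more than 15 N (contact force between stop and bed above 15 N).
It fails at once if a bystander (spool, tray, tape, screwdriver, charger) is moved more than 20 mm (distance of any of solder_spool, screw_tray, tape_electrical, screwdriver_black, charger from where it was at the start of the episode above 0.02 m).
It also fails if it takes over 48 s, if anything falls off the work surface, if the arm or the gripper's body presses on something with over 40 N, if the wrist force passes 120 N, or if a joint passes its speed limit or range.

### The arm

A 7-joint arm with a two-finger parallel gripper is mounted at the origin on a cart in front of the work surface, level with it; the furniture and walls round the work are solid. World frame = base frame: x ahead of the robot, y to its left, z up, the work surface at z = 0. Lengths are in m, angles in degrees, forces in N, time in s.
With the tool pointing down it reaches from about 0.425 to 0.8 m from the base axis. Payload 8.3 kg.
Tool frame: the origin (TCP) lies between the finger pads; the fingertips stand 11 mm ahead of it and the grasp point (between the pads) lies 8 mm behind it (finger_overhang is the distance from the TCP to the fingertips, in m); z points along the fingers, y is the line along which they close (so a half turn about z gives the same grasp; the last joint's range is limited). The gripper opens to 85 mm and grips with 20 to 120 N. Pads are 22 mm wide; open, the fingers measure 114 mm over their backs; the gripper's body (76 mm by 85 mm) begins 54 mm behind the grasp point. The pads swing forward as they close: fully open they stand 13 mm farther back than shut.
Start: joints at [-78.547, 21.967, 0.94, 78.501, -0.361, 79.538, -2.664], TCP at [0.162, 0.604, 0.242] pointing down, gripper open.
Joint ranges: [-169.22, 169.22], [-14.56, 117.87], [-87.37, 89.26], [10.42, 133.3], [-82.24, 262.24], [0.94, 117.77], [-172.7, 172.7]. Speed limits (degrees/s): [136.94, 136.94, 172.46, 172.46, 180, 180, 180].

### API

Orientations are given as a 3x3 rotation matrix whose columns are the frame's x, y, z axes.
In Python, from workcell import * gives the robot as it stands. The module is installed in compiled form; this text tells all that it offers.
- The arm moves only by the shell command python3 -m inch 'ROWS'. ROWS is JSON, a list of rows, each a list of 3 entries, a list of its own where there are three numbers: the shift along the world's x, y, z in cm, then the turn, a rotation vector about the world's x, y, z in degrees, then the finger opening in cm, from 0 to 8.54. A call has 1 to 5 rows; each row is the pose to reach, as a shift and turn from the pose commanded when the call began; what a row does not reach only later rows make up. A row lasts 1/12 s, in which the tool goes at most 41.7 mm and 7.16 degrees, less where a joint would pass 70% of its speed; a pose out of reach is approached as far as the arm can. A call with a gripper value outside its range is refused whole. The fingers move at their own pace and stop on an object; the grip force is fixed at half the most. Time passes only in rows, so rows that repeat a pose let the fingers close. It gives the time, the measured TCP pose, the force, the opening and the grip force at its end, in the units of the state.
- state(): the state, without advancing time (a new reading comes with each control period).
- capture(name): name is "side" or "top" or "wrist"; returns the picture (420x560x3 uint8, red, green, blue); there is no depth.
- get_calibration(name): a dict with "camera_matrix" (3x3 intrinsics, pixels), "camera_from_world" (4x4, takes a point from world to camera coordinates). Camera axes: x right, y up, looking along -z (the intrinsics and any distortion apply to the point x, -y, -z); pixel columns grow to the right and rows downward; lengths in m; the calibration is good to about 2 mm. A picture is of the moment at which its call begins: read the wrist's pose just before it. get_calibration takes no time and is no camera call; for the wrist camera it gives the pose at the moment of the call.
- hand_in(): hands the job in; it is judged then, once.
The state is a dict: "t": time; "q": joint angles; "dq": joint speeds; "joint_efforts": joint torques, N m; "ee_pos": TCP position; "ee_rot": TCP orientation; "wrist_force": force on the tool from outside, world axes, zero at the start; "torque": the same for the moment, N m; "finger_gap": finger opening in m; "grip_force": force on a finger pad.
Only numpy, scipy, OpenCV 4.12 (cv2) and the standard library are available. Lean on these libraries where they do the work, as an engineer would, in place of code of your own. Each camera call takes 0.05 s, during which the arm holds its last target. There are 200 camera calls.

## Working session

There is one attempt and no reset: what is moved stays moved. The work goes in short steps, Python scripts to look and compute and a shell command to move; the robot and the scene stay as the last step left them, time stands still between calls to the robot, and variables do not carry over. Pictures are saved under pics/ and viewed, at most 10 in all, crops included, and the job is handed in when it is done.

```bash
mkdir -p pics; cat > h.py <<'E'
from workcell import *
import numpy as np, cv2
def save(n,f,crop=None,s=1):
    im=capture(n)[:,:,::-1]
    if crop: im=im[crop[1]:crop[3],crop[0]:crop[2]]
    if s!=1: im=cv2.resize(im,None,fx=s,fy=s,interpolation=cv2.INTER_CUBIC)
    cv2.imwrite('pics/'+f,im)
def P(c):
    K=np.array(c["camera_matrix"]);T=np.array(c["camera_from_world"])
    return K@np.diag([1,-1,-1])@T[:3]
def proj(c,X):
    p=P(c)@np.append(X,1);return p[:2]/p[2]
def tri(obs):
    A=[]
    for c,u,v in obs:
        p=P(c);p=p/np.linalg.norm(p[2,:3]);A+=[u*p[2]-p[0],v*p[2]-p[1]]
    A=np.array(A);return np.linalg.lstsq(A[:,:3],-A[:,3],rcond=None)[0]
def atz(c,u,v,z):
    p=P(c);A=np.array([u*p[2]-p[0],v*p[2]-p[1]])
    return np.linalg.solve(A[:,:2],-A[:,3]-A[:,2]*z)
E
python3 - <<'E'
from h import *
a=capture('side')[:,:,::-1];b=capture('top')[:,:,::-1]
cv2.imwrite('pics/a.png',cv2.resize(a,(800,600),interpolation=3));cv2.imwrite('pics/b.png',cv2.resize(b,(800,600),interpolation=3))
s=state();print(s['t'],s['ee_rot'],s['wrist_force'])
for n in('side','top'):print(get_calibration(n))
E
```

```text
0.1 [[-9.65680664e-01  2.59731939e-01 -4.17326187e-04]
 [ 2.59732272e-01  9.65679159e-01 -1.70548577e-03]
 [-3.99659262e-05 -1.75534771e-03 -9.99998459e-01]] [-0.64419839  0.66800702 -0.65647051]
{'camera_matrix': array([[399.34902109,   0.        , 280.86095794],
       [  0.        , 399.34902109, 211.47383615],
       [  0.        ,   0.        ,   1.        ]]), 'camera_from_world': array([[-0.99563414, -0.09250209, -0.01249057,  0.58065496],
       [ 0.02998634, -0.44369717,  0.89567497, -0.16253513],
       [-0.08839384,  0.89139003,  0.44453385, -0.84370387],
       [ 0.        ,  0.        ,  0.        ,  1.        ]])}
{'camera_matrix': array([[507.57727072,   0.        , 277.92478218],
       [  0.        , 507.57727072, 213.01211744],
       [  0.        ,   0.        ,   1.        ]]), 'camera_from_world': array([[ 7.01024217e-04, -9.99305719e-01,  3.72503443e-02,
        -2.87121178e-02],
       [ 9.90997884e-01,  5.68114968e-03,  1.33756934e-01,
        -6.26154390e-01],
       [-1.33875694e-01,  3.68212455e-02,  9.90313836e-01,
        -9.67855062e-01],
       [ 0.00000000e+00,  0.00000000e+00,  0.00000000e+00,
         1.00000000e+00]])}
```

View pics/a.png

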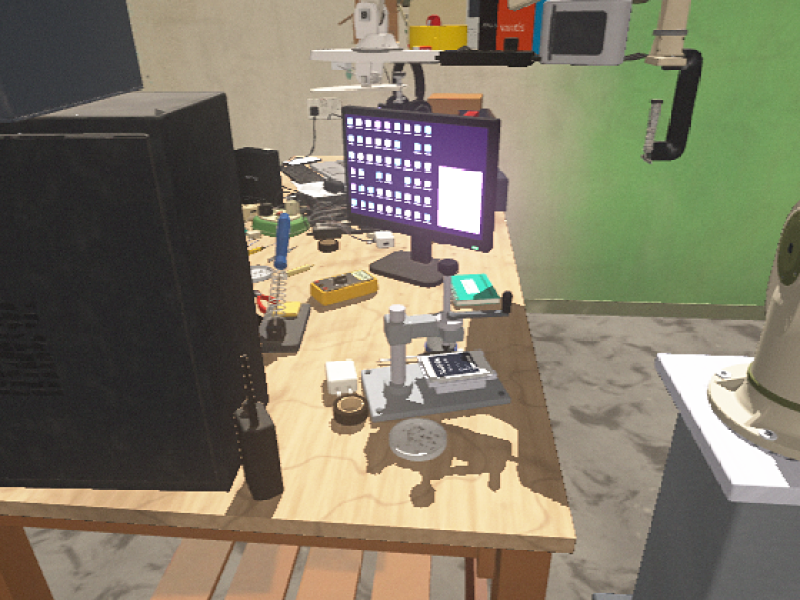

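View pics/b.png

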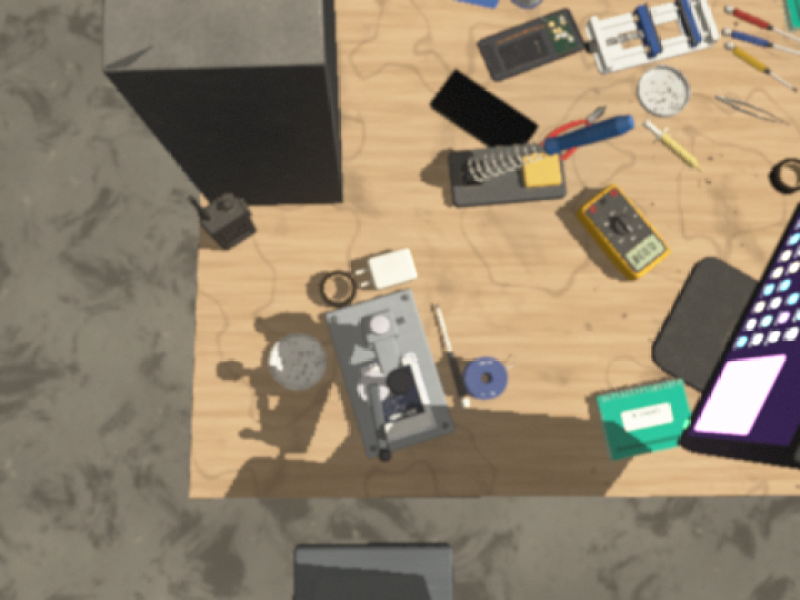

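The side view shows the stop knob at about (448,267) and the lever knob at (507,302). The top view shows the stop knob at (402,381) and the lever knob at (385,455), all in 800-px pictures. The stand is turned a little, with the lever pointing towards the robot.

```bash
python3 - <<'E'
from h import *
S=get_calibration('side');T=get_calibration('top');k=.7
for n,a,b in(('stop knob mid',(448,267),(402,381)),('lever',(507,302),(385,455))):
    X=tri([(S,a[0]*k,a[1]*k),(T,b[0]*k,b[1]*k)]);print(n,X,proj(S,X)/k,proj(T,X)/k)
# base corners in top at z=.012
c=[atz(T,u*k,v*k,.012) for u,v in((326,315),(409,291),(453,430),(370,457))];print(np.round(c,3))
s=state();print(s['finger_gap'])
E
```

```text
stop knob mid [ 0.51527856 -0.02633792  0.20752362] [448.1437033  267.00827409] [402.00052978 380.88863887]
lever [ 0.42914862 -0.0080285   0.16329066] [507.53044276 301.99990367] [385.02788841 454.60841184]
[[ 0.614  0.074]
 [ 0.65  -0.045]
 [ 0.452 -0.107]
 [ 0.415  0.01 ]]
0.08553273353984273
```

```bash
python3 -m inch '[[[9.5,-15.5,3],[0,0,0],0],[[9.5,-15.5,3],[0,0,0],0],[[9.5,-15.5,3],[0,0,0],0],[[9.5,-15.5,3],[0,0,0],0],[[9.5,-15.5,3],[0,0,0],0]]'
python3 -m inch '[[[9.5,-15.5,0],[0,0,0],0],[[9.5,-15.5,0],[0,0,0],0],[[9.5,-15.5,0],[0,0,0],0],[[9.5,-15.5,0],[0,0,0],0],[[9.5,-15.5,0],[0,0,0],0]]'
python3 -m inch '[[[8.5,-15.5,0],[0,0,0],0],[[8.5,-15.5,0],[0,0,0],0],[[8.5,-15.5,0],[0,0,0],0],[[8.5,-15.5,0],[0,0,0],0],[[8.5,-15.5,0],[0,0,0],0]]'
```

```text
t: 0.52
ee_pos: [0.2614, 0.4439, 0.2732]
ee_rot: [[-0.964, 0.266, 0.002], [0.266, 0.964, -0.001], [-0.002, -0.0, -1.0]]
wrist_force: [0.6, 0.2, -0.1]
finger_gap: 0.0258
grip_force: 0.0
t: 0.93
ee_pos: [0.3555, 0.2877, 0.2723]
ee_rot: [[-0.964, 0.267, 0.001], [0.267, 0.964, -0.001], [-0.001, -0.001, -1.0]]
wrist_force: [0.5, -0.1, 0.3]
finger_gap: -0.0004
grip_force: 0.0
t: 1.35
ee_pos: [0.4397, 0.1315, 0.2725]
ee_rot: [[-0.963, 0.268, 0.001], [0.268, 0.963, -0.001], [-0.001, -0.001, -1.0]]
wrist_force: [-0.5, -0.4, 0.1]
finger_gap: -0.0001
grip_force: 0.0
```

```bash
python3 -m inch '[[[5,-8,0],[0,0,0],0],[[5,-8,0],[0,0,0],0],[[5,-8,0],[0,0,0],0],[[5,-8,0],[0,0,0],0]]'
python3 - <<'E'
from h import *
import pickle
pickle.dump(get_calibration('wrist'),open('w1.pkl','wb'))
save('wrist','w1.png')
c=get_calibration('wrist');print(proj(c,[.515,-.026,.217]),proj(c,[.429,-.008,.163]))
save('side','s1.png',(230,170,390,300),4)
E
```

```text
t: 1.68
ee_pos: [0.4884, 0.0543, 0.2721]
ee_rot: [[-0.964, 0.267, 0.0], [0.267, 0.964, -0.002], [-0.0, -0.001, -1.0]]
wrist_force: [-0.8, 0.4, 0.0]
finger_gap: -0.0001
grip_force: 0.0
[180.76128832 291.97755247] [183.95232562 161.325989  ]
```

View pics/w1.png

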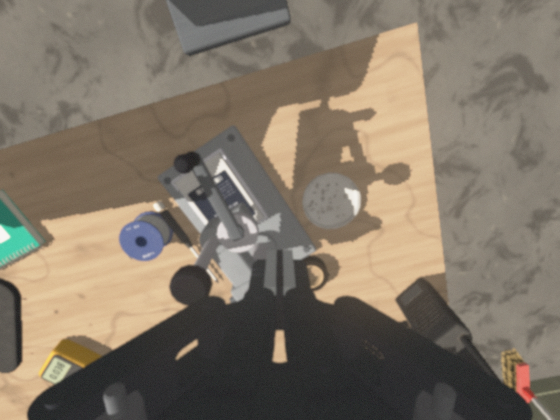

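View pics/s1.png

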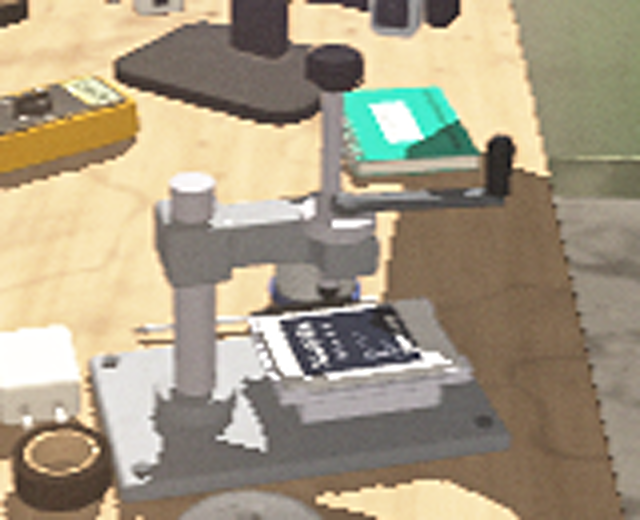

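The wrist view shows the stop knob at (190,285) and the lever knob at (183,162). In the side view the stop knob's top is at about (313.5,184.3) full-frame, and the drive lies below the foot.

```bash
python3 - <<'E'
from h import *
import pickle
W=pickle.load(open('w1.pkl','rb'));S=get_calibration('side');T=get_calibration('top')
X=tri([(S,313.5,184.3),(W,190,286),(T,402*.7,380*.7)]);print(X,proj(S,X),proj(W,X),proj(T,X)/.7)
X=tri([(S,230+499/4,170+167/4),(W,183,162),(T,385*.7,455*.7)]);print(X,proj(S,X),proj(W,X),proj(T,X)/.7)
E
```

```text
[ 0.51595212 -0.02543386  0.21279085] [313.42400458 184.69417241] [186.82992808 287.82834969] [401.41192942 380.1590545 ]
[ 0.42931208 -0.00875009  0.16279601] [355.14749106 211.4576716 ] [185.86573354 160.20532337] [385.62487824 454.43786514]
```

```bash
python3 -m inch '[[[2.7,-8,0],[0,0,0],0],[[2.7,-8,0],[0,0,0],0],[[2.7,-8,-2],[0,0,0],0],[[2.7,-8,-3.5],[0,0,0],0],[[2.7,-8,-3.5],[0,0,0],0]]'; python3 -m inch '[[[0,0,0],[0,0,0],0],[[0,0,-0.2],[0,0,0],0],[[0,0,-0.4],[0,0,0],0],[[0,0,-0.6],[0,0,0],0],[[0,0,-0.8],[0,0,0],0]]'
python3 -c "
from h import *
save('side','s2.png',(230,170,390,300),4);save('top','t2.png',(200,200,400,350),4);s=state();print(s['wrist_force'],s['ee_pos'])"
```

```text
t: 2.2
ee_pos: [0.5125, -0.0201, 0.2342]
ee_rot: [[-0.966, 0.258, -0.005], [0.258, 0.966, -0.0], [0.005, -0.001, -1.0]]
wrist_force: [-1.2, 0.5, 1.4]
finger_gap: -0.0003
grip_force: 0.0
t: 2.62
ee_pos: [0.5146, -0.021, 0.2297]
ee_rot: [[-0.966, 0.259, 0.001], [0.259, 0.966, 0.0], [-0.001, 0.001, -1.0]]
wrist_force: [0.0, 0.2, -0.0]
finger_gap: 0.0
grip_force: 0.0
[0.65303137 0.20936817 0.56376321] [ 0.51422257 -0.02123889  0.22919471]
```

View pics/s2.png

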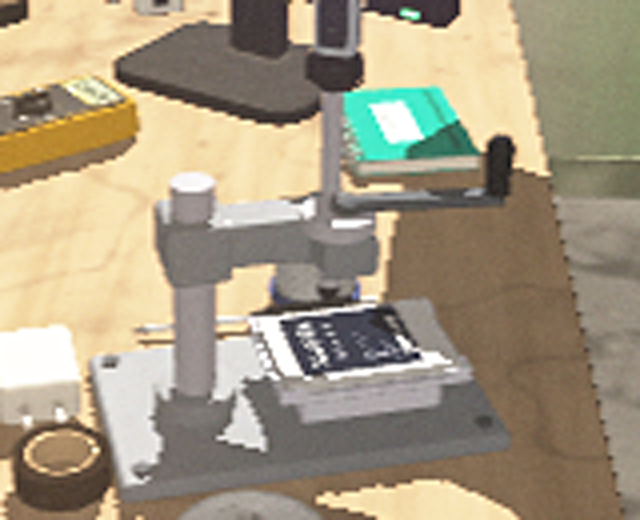

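The fingers are centred above the stop knob at about (333,50) and do not touch it yet.

```bash
python3 -m inch '[[[0.1,-0.4,0],[0,0,0],0],[[0.1,-0.4,-0.1],[0,0,0],0],[[0.1,-0.4,-0.2],[0,0,0],0],[[0.1,-0.4,-0.3],[0,0,0],0],[[0.1,-0.4,-0.4],[0,0,0],0]]'; python3 -m inch '[[[0,0,-0.1],[0,0,0],0],[[0,0,-0.2],[0,0,0],0],[[0,0,-0.3],[0,0,0],0],[[0,0,-0.4],[0,0,0],0],[[0,0,-0.5],[0,0,0],0]]'; python3 -m inch '[[[0,0,-0.1],[0,0,0],0],[[0,0,-0.2],[0,0,0],0],[[0,0,-0.3],[0,0,0],0],[[0,0,-0.4],[0,0,0],0],[[0,0,-0.4],[0,0,0],0]]'
```

```text
t: 3.13
ee_pos: [0.5155, -0.0261, 0.2255]
ee_rot: [[-0.965, 0.26, 0.001], [0.26, 0.965, -0.0], [-0.001, -0.0, -1.0]]
wrist_force: [-0.7, -1.3, 2.3]
finger_gap: 0.0003
grip_force: 1.4
t: 3.55
ee_pos: [0.5154, -0.0255, 0.2202]
ee_rot: [[-0.966, 0.26, 0.0], [0.26, 0.966, -0.0], [-0.0, -0.0, -1.0]]
wrist_force: [0.5, -1.8, 2.6]
finger_gap: 0.0002
grip_force: 1.4
t: 3.97
ee_pos: [0.5152, -0.0253, 0.216]
ee_rot: [[-0.966, 0.26, -0.0], [0.26, 0.966, 0.0], [0.0, 0.0, -1.0]]
wrist_force: [0.9, -0.4, 1.5]
finger_gap: -0.0004
grip_force: 0.7
```

```bash
python3 -m inch '[[[0,0,-0.1],[0,0,0],0],[[0,0,-0.2],[0,0,0],0],[[0,0,-0.3],[0,0,0],0],[[0,0,-0.4],[0,0,0],0],[[0,0,-0.4],[0,0,0],0]]'; python3 -m inch '[[[0,0,-0.05],[0,0,0],0],[[0,0,-0.1],[0,0,0],0],[[0,0,-0.15],[0,0,0],0]]'
```

```text
t: 4.38
ee_pos: [0.5152, -0.0252, 0.212]
ee_rot: [[-0.966, 0.259, -0.0], [0.259, 0.966, 0.0], [0.0, -0.0, -1.0]]
wrist_force: [0.3, 0.0, 0.5]
finger_gap: 0.0001
grip_force: 0.4
t: 4.63
ee_pos: [0.5152, -0.0253, 0.2107]
ee_rot: [[-0.966, 0.26, -0.0], [0.26, 0.966, 0.0], [0.0, 0.0, -1.0]]
wrist_force: [-0.6, 0.4, 3.3]
finger_gap: -0.0003
grip_force: 1.4
```

```bash
python3 -m inch '[[[0,0,-0.04],[0,0,0],0],[[0,0,-0.08],[0,0,0],0],[[0,0,-0.12],[0,0,0],0]]'
```

```text
t: 4.88
ee_pos: [0.5152, -0.0252, 0.2095]
ee_rot: [[-0.966, 0.26, -0.0], [0.26, 0.966, 0.0], [0.0, 0.0, -1.0]]
wrist_force: [-1.6, 0.9, 2.2]
finger_gap: 0.0002
grip_force: 1.4
```

```bash
sleep 0; python3 -m inch '[[[0,0,-0.04],[0,0,0],0],[[0,0,-0.08],[0,0,0],0]]'
```

```text
t: 5.05
ee_pos: [0.5152, -0.0253, 0.2087]
ee_rot: [[-0.966, 0.26, -0.0], [0.26, 0.966, 0.0], [0.0, 0.0, -1.0]]
wrist_force: [-1.7, 1.2, 2.5]
finger_gap: 0.0002
grip_force: 1.4
```

```bash
python3 -m inch '[[[0,0,-0.04],[0,0,0],0],[[0,0,-0.08],[0,0,0],0],[[0,0,-0.08],[0,0,0],0]]'
```

```text
t: 5.3
ee_pos: [0.5153, -0.0253, 0.2078]
ee_rot: [[-0.966, 0.26, -0.0], [0.26, 0.966, -0.0], [0.0, -0.0, -1.0]]
wrist_force: [-0.5, 0.3, 0.9]
finger_gap: -0.0002
grip_force: 0.4
```

```bash
python3 -m inch '[[[0,0,-0.04],[0,0,0],0],[[0,0,-0.08],[0,0,0],0],[[0,0,-0.12],[0,0,0],0]]'
```

```text
t: 5.55
ee_pos: [0.5153, -0.0254, 0.2068]
ee_rot: [[-0.966, 0.26, -0.0], [0.26, 0.966, 0.0], [0.0, -0.0, -1.0]]
wrist_force: [-0.8, 1.3, 1.4]
finger_gap: 0.0003
grip_force: 1.4
```

```bash
python3 -m inch '[[[0,0,-0.04],[0,0,0],0],[[0,0,-0.08],[0,0,0],0],[[0,0,-0.12],[0,0,0],0]]'
```

```text
t: 5.8
ee_pos: [0.5153, -0.0254, 0.2055]
ee_rot: [[-0.966, 0.26, -0.0], [0.26, 0.966, 0.0], [0.0, -0.0, -1.0]]
wrist_force: [-1.6, 1.2, 2.8]
finger_gap: -0.0002
grip_force: 1.4
```

```bash
python3 -m inch '[[[0,0,-0.04],[0,0,0],0],[[0,0,-0.08],[0,0,0],0],[[0,0,-0.12],[0,0,0],0]]'
```

```text
t: 6.05
ee_pos: [0.5153, -0.0254, 0.2043]
ee_rot: [[-0.966, 0.26, -0.0], [0.26, 0.966, -0.0], [0.0, -0.0, -1.0]]
wrist_force: [-0.9, 1.5, 3.1]
finger_gap: 0.0001
grip_force: 1.4
```

```bash
python3 -m inch '[[[0,0,-0.04],[0,0,0],0],[[0,0,-0.08],[0,0,0],0],[[0,0,-0.12],[0,0,0],0]]'
```

```text
t: 6.3
ee_pos: [0.5153, -0.0254, 0.2031]
ee_rot: [[-0.966, 0.26, -0.0], [0.26, 0.966, -0.0], [0.0, -0.0, -1.0]]
wrist_force: [-1.3, 1.6, 2.6]
finger_gap: 0.0
grip_force: 1.4
```

```bash
python3 -m inch '[[[0,0,-0.04],[0,0,0],0],[[0,0,-0.08],[0,0,0],0],[[0,0,-0.12],[0,0,0],0]]'
```

```text
t: 6.55
ee_pos: [0.5153, -0.0254, 0.2019]
ee_rot: [[-0.966, 0.26, -0.0], [0.26, 0.966, -0.0], [0.0, -0.0, -1.0]]
wrist_force: [-1.7, 1.5, 2.2]
finger_gap: -0.0005
grip_force: 1.4
```

```bash
python3 -m inch '[[[0,0,-0.04],[0,0,0],0],[[0,0,-0.08],[0,0,0],0],[[0,0,-0.12],[0,0,0],0]]'
```

```text
t: 6.8
ee_pos: [0.5153, -0.0255, 0.2007]
ee_rot: [[-0.966, 0.26, -0.0], [0.26, 0.966, -0.0], [0.0, -0.0, -1.0]]
wrist_force: [-1.3, 2.0, 2.1]
finger_gap: 0.0002
grip_force: 1.4
```

```bash
python3 -m inch '[[[0,0,-0.04],[0,0,0],0],[[0,0,-0.08],[0,0,0],0],[[0,0,-0.12],[0,0,0],0]]'
```

```text
t: 7.05
ee_pos: [0.5153, -0.0255, 0.1995]
ee_rot: [[-0.966, 0.26, -0.0], [0.26, 0.966, -0.0], [0.0, -0.0, -1.0]]
wrist_force: [-0.7, 1.1, 2.4]
finger_gap: 0.0002
grip_force: 1.4
```

```bash
python3 -m inch '[[[0,0,-0.04],[0,0,0],0],[[0,0,-0.08],[0,0,0],0],[[0,0,-0.12],[0,0,0],0]]'
```

```text
t: 7.3
ee_pos: [0.5153, -0.0255, 0.1983]
ee_rot: [[-0.966, 0.26, -0.0], [0.26, 0.966, -0.0], [0.0, -0.0, -1.0]]
wrist_force: [-1.3, 2.0, 3.0]
finger_gap: 0.0001
grip_force: 1.4
```

```bash
python3 -m inch '[[[0,0,-0.03],[0,0,0],0],[[0,0,-0.06],[0,0,0],0],[[0,0,-0.09],[0,0,0],0]]'
```

```text
t: 7.55
ee_pos: [0.5154, -0.0254, 0.1978]
ee_rot: [[-0.966, 0.26, 0.0], [0.26, 0.966, 0.0], [-0.0, 0.0, -1.0]]
wrist_force: [-3.2, 1.2, 8.3]
finger_gap: 0.0002
grip_force: 4.2
```

```bash
python3 -m inch '[[[0,0,0],[0,0,0],0],[[0,0,0],[0,0,0],0]]'
```

```text
t: 7.72
ee_pos: [0.5153, -0.0255, 0.1978]
ee_rot: [[-0.966, 0.26, 0.0], [0.26, 0.966, 0.0], [-0.0, 0.0, -1.0]]
wrist_force: [-2.5, 2.2, 7.4]
finger_gap: 0.0
grip_force: 3.2
```

```bash
python3 -m inch '[[[0,0,-0.01],[0,0,0],0],[[0,0,-0.01],[0,0,0],0],[[0,0,0.5],[0,0,0],0],[[0,0,2],[0,0,0],0],[[0,0,4.5],[0,0,0],3]]'; python3 -m inch '[[[-3,0.5,0],[0,0,7],3],[[-6,1,0],[0,0,14],3],[[-8.5,1.7,0],[0,0,21],3],[[-8.5,1.7,0],[0,0,23.5],3],[[-8.5,1.7,0],[0,0,23.5],3]]';  python3 -m inch '[[[0,0,0],[0,0,0],3],[[0,0,0],[0,0,0],3]]'
python3 - <<'E'
from h import *
c=get_calibration('wrist');save('wrist','w3.png');print(proj(c,[.429,-.0085,.179]))
save('side','s3.png',(230,170,390,300),4)
E
```

```text
t: 8.13
ee_pos: [0.5139, -0.0259, 0.2409]
ee_rot: [[-0.966, 0.26, -0.004], [0.26, 0.966, -0.002], [0.004, -0.003, -1.0]]
wrist_force: [1.4, -0.6, 0.0]
finger_gap: 0.0108
grip_force: 0.0
t: 8.55
ee_pos: [0.4296, -0.0084, 0.2428]
ee_rot: [[-0.989, -0.15, 0.001], [-0.15, 0.989, 0.001], [-0.001, 0.001, -1.0]]
wrist_force: [0.5, -0.4, -0.4]
finger_gap: 0.0298
grip_force: 0.0
t: 8.72
ee_pos: [0.4309, -0.0089, 0.2426]
ee_rot: [[-0.99, -0.144, 0.0], [-0.144, 0.99, -0.001], [-0.0, -0.001, -1.0]]
wrist_force: [0.5, -0.0, -0.4]
finger_gap: 0.0301
grip_force: 0.0
[279.91969649 224.51567305]
```

View pics/w3.png

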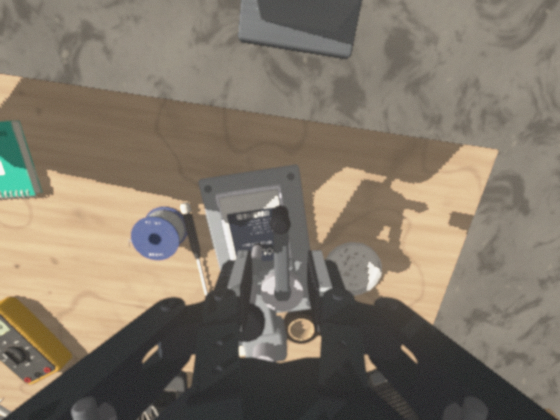

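View pics/s3.png

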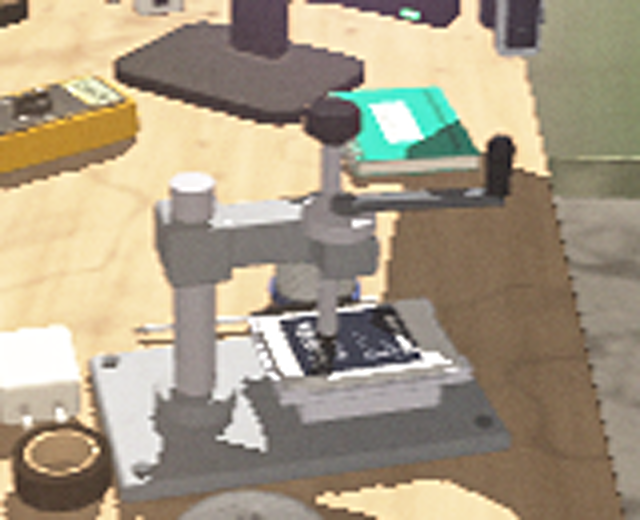

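The side view shows the foot down on the drive at about (325,340). The wrist view shows the lever knob at (282,219), centred between the fingers.

```bash
python3 -m inch '[[[-0.1,0,-2],[0,0,0],3],[[-0.1,0,-4],[0,0,0],3],[[-0.1,0,-5.5],[0,0,0],3],[[-0.1,0,-6.5],[0,0,0],3],[[-0.1,0,-7],[0,0,0],3]]'; python3 -m inch '[[[0,0,-0.5],[0,0,0],3],[[0,0,-0.9],[0,0,0],3],[[0,0,-0.9],[0,0,0],3]]'
python3 - <<'E'
from h import *
s=state();p=np.array(s['ee_pos'])*100;print(p,s['wrist_force'])
for i in range(0,19):
    a=np.radians(188.5-5*i);q=np.array([50.7,.3])+7.85*np.array([np.cos(a),np.sin(a)])
    print(188.5-5*i,np.round(q,2),np.round(q-p[:2],2))
E
```

```text
t: 9.23
ee_pos: [0.4289, -0.0088, 0.1711]
ee_rot: [[-0.989, -0.146, -0.002], [-0.146, 0.989, -0.001], [0.002, -0.001, -1.0]]
wrist_force: [0.9, -0.5, -0.2]
finger_gap: 0.0299
grip_force: 0.0
t: 9.48
ee_pos: [0.4294, -0.0085, 0.1633]
ee_rot: [[-0.989, -0.147, -0.0], [-0.147, 0.989, -0.0], [0.0, -0.0, -1.0]]
wrist_force: [-0.6, -0.5, 1.0]
finger_gap: 0.03
grip_force: 0.0
[42.93986722 -0.84887385 16.32519827] [-0.61451141 -0.46203643  0.9843809 ]
188.5 [42.94 -0.86] [-0.   -0.01]
183.5 [42.86 -0.18] [-0.08  0.67]
178.5 [42.85  0.51] [-0.09  1.35]
173.5 [42.9   1.19] [-0.04  2.04]
168.5 [43.01  1.87] [0.07 2.71]
163.5 [43.17  2.53] [0.23 3.38]
158.5 [43.4   3.18] [0.46 4.03]
153.5 [43.67  3.8 ] [0.73 4.65]
148.5 [44.01  4.4 ] [1.07 5.25]
143.5 [44.39  4.97] [1.45 5.82]
138.5 [44.82  5.5 ] [1.88 6.35]
133.5 [45.3   5.99] [2.36 6.84]
128.5 [45.81  6.44] [2.87 7.29]
123.5 [46.37  6.85] [3.43 7.69]
118.5 [46.95  7.2 ] [4.01 8.05]
113.5 [47.57  7.5 ] [4.63 8.35]
108.5 [48.21  7.74] [5.27 8.59]
103.5 [48.87  7.93] [5.93 8.78]
98.5 [49.54  8.06] [6.6  8.91]
```

```bash
python3 -m inch '[[[-0.08,0.67,0],[0,0,-5],3],[[-0.09,1.35,0],[0,0,-10],3],[[-0.04,2.04,0],[0,0,-15],3],[[0.07,2.71,0],[0,0,-20],3],[[0.23,3.38,0],[0,0,-25],3]]'
```

```text
t: 9.9
ee_pos: [0.4316, 0.0253, 0.164]
ee_rot: [[-0.957, 0.29, -0.0], [0.29, 0.957, -0.0], [0.0, -0.0, -1.0]]
wrist_force: [-1.4, -1.8, -0.1]
finger_gap: 0.0301
grip_force: 1.1
```

```bash
python3 -m inch '[[[0.23,0.65,0],[0,0,-5],3],[[0.5,1.27,0],[0,0,-10],3],[[0.84,1.87,0],[0,0,-15],3],[[1.22,2.44,0],[0,0,-20],3],[[1.65,2.97,0],[0,0,-25],3]]'
```

```text
t: 10.32
ee_pos: [0.4475, 0.0549, 0.1638]
ee_rot: [[-0.745, 0.667, -0.002], [0.667, 0.745, -0.0], [0.001, -0.001, -1.0]]
wrist_force: [-5.4, -3.3, 2.9]
finger_gap: 0.03
grip_force: 2.9
```

Next stretch: 138.5 to 113.5 degrees.

```bash
python3 -m inch '[[[0.48,0.49,0],[0,0,-5],3],[[0.99,0.94,0],[0,0,-10],3],[[1.55,1.34,0],[0,0,-15],3],[[2.13,1.7,0],[0,0,-20],3],[[2.75,2,0],[0,0,-25],3]]'
```

```text
t: 10.73
ee_pos: [0.4739, 0.0753, 0.1634]
ee_rot: [[-0.394, 0.919, -0.005], [0.919, 0.394, 0.0], [0.002, -0.004, -1.0]]
wrist_force: [-9.8, -0.0, 3.3]
finger_gap: 0.0301
grip_force: 4.4
```

```bash
python3 -m inch '[[[0.3,0.1,0],[0,0,-2.5],3],[[0.64,0.24,0],[0,0,-5],3],[[0.64,0.24,0],[0,0,-5],3]]'
```

```text
t: 10.98
ee_pos: [0.4809, 0.0781, 0.1634]
ee_rot: [[-0.314, 0.949, -0.003], [0.949, 0.314, 0.0], [0.001, -0.003, -1.0]]
wrist_force: [-7.0, 1.2, 2.2]
finger_gap: 0.0301
grip_force: 2.9
```

```bash
python3 -m inch '[[[0.2,0.06,0],[0,0,-1.5],3],[[0.4,0.12,0],[0,0,-3],3],[[0.4,0.12,0],[0,0,-3],3]]'
```

```text
t: 11.23
ee_pos: [0.4853, 0.0794, 0.1636]
ee_rot: [[-0.266, 0.964, -0.002], [0.964, 0.266, 0.001], [0.001, -0.002, -1.0]]
wrist_force: [-3.3, 1.0, -0.1]
finger_gap: 0.0295
grip_force: 1.2
```

```bash
python3 -m inch '[[[0.15,0.05,0],[0,0,-1],3],[[0.3,0.08,0],[0,0,-2],3],[[0.3,0.08,0],[0,0,-2],3]]'
```

```text
t: 11.48
ee_pos: [0.4868, 0.0794, 0.1631]
ee_rot: [[-0.231, 0.973, -0.005], [0.973, 0.231, -0.0], [0.001, -0.005, -1.0]]
wrist_force: [-12.4, -0.1, 6.4]
finger_gap: 0.03
grip_force: 6.3
```

End stop felt. I'll back off to centre the cage, rise clear and look.

```bash
python3 -m inch '[[[-0.5,-0.1,0],[0,0,0],3],[[-0.9,-0.2,0],[0,0,0],3],[[-0.9,-0.2,0],[0,0,0],3],[[-0.9,-0.2,2],[0,0,0],3],[[-0.9,-0.2,5],[0,0,0],3]]'; python3 -m inch '[[[0,0,4],[0,0,0],3],[[-1,8,8],[0,0,0],3],[[-1,12,8],[0,0,0],3],[[-1,14,8],[0,0,0],3],[[-1,14,8],[0,0,0],3]]'
python3 - <<'E'
from h import *
save('side','s4.png',(230,170,390,300),4)
save('top','t4.png',(200,170,400,350),4)
E
```

```text
t: 11.9
ee_pos: [0.4787, 0.077, 0.2121]
ee_rot: [[-0.232, 0.973, -0.004], [0.973, 0.232, -0.002], [-0.001, -0.004, -1.0]]
wrist_force: [1.2, 1.3, -0.4]
finger_gap: 0.0301
grip_force: 0.0
t: 12.32
ee_pos: [0.4694, 0.2231, 0.2952]
ee_rot: [[-0.237, 0.971, 0.002], [0.971, 0.237, 0.004], [0.003, 0.003, -1.0]]
wrist_force: [0.1, 0.6, -0.5]
finger_gap: 0.0298
grip_force: 0.0
```

View pics/s4.png

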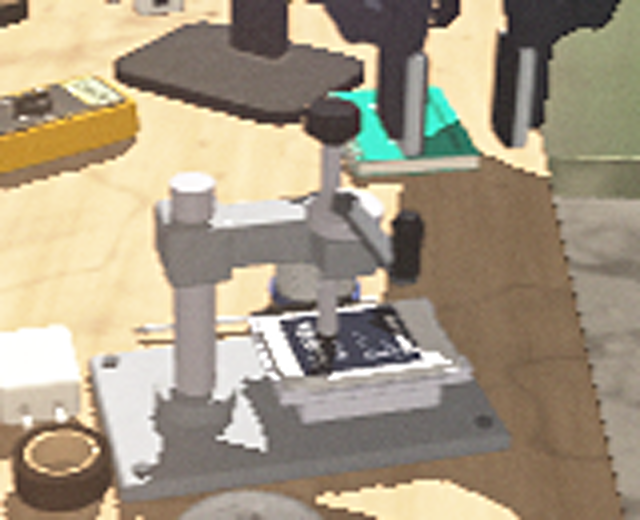

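```bash
python3 -c "
import cv2;a=cv2.imread('pics/t4.png');cv2.imwrite('pics/t5.png',cv2.resize(a,(660,594)))"
```

```text
(no output)
```

View pics/t5.png

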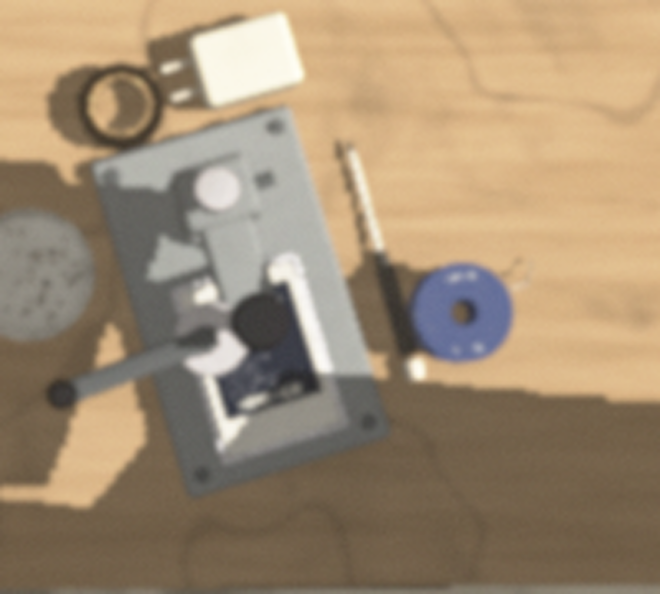

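The lever now points to the stand's +y, with its knob at (62,393) in the top view. The foot is still on the drive and the bystanders have not moved. Handing in.

```bash
python3 -m inch '[[[0,0,0],[0,0,0],3],[[0,0,0],[0,0,0],3],[[0,0,0],[0,0,0],3],[[0,0,0],[0,0,0],3]]' | head -2; python3 -c "
from workcell import *
print(hand_in())"
```

```text
t: 12.75
ee_pos: [0.4704, 0.216, 0.2936]
the job is handed in; nothing more can be done
None
```

I lowered the stop onto the drive with about 8 N of push at the knob, swung the cam lever to its end stop, backed the arm clear and handed the job in at about 13 s; no verdict was returned.

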